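Load a child's last into the toe-setting bay through its check gate

TASK

Take the pale child's shoe last with the red band, set it toe-first in the mouth of the runway and push it along the runway floor so that it swings the red check gate open itself, until its toe is pressed against the black sprung toe pad with about 14 N for a moment (at least 9 N, and never above 22 N). Then ease off, let go and leave the last standing in the bay with its toe still resting against the pad and the gate fallen shut behind it. Keep the hand off the runway and gate, and leave the reddish-brown last and everything else on the bench as it lies.

Things in the scene. Friction and masses are not known exactly. Their poses are not given: they have to be found in the camera images.
- pale_last: Loose pale wooden child's shoe last, red band, 150 long x 56 wide x 94 mm high, 0.2 to 0.45 kg. Origin: centre of its flat underside; x to the toe, z up. Toe tip at x = +75 mm (26 mm high), round heel at -75 mm, 46 mm wide; ball 56 mm wide. Above 46 mm height only the ankle block rises: 56 long (x -52 to +4) x 34 mm wide, flat sides facing y, up to 94 mm.
- pale_last_grip (a point): Middle of the pale last's ankle block, 24 mm behind the last's origin and 76 mm above its underside; grip here from above across the 34 mm width (closing along the last's y).
- dark_last: The other last: same shape and size in reddish-brown wood with a brass band, loose; it lies beside the pale one, either side. Leave it alone.
- runway: Fixed open-topped runway. Origin on the bench, mid-channel under the line of the shut gate; x points the way in (to the toe box), y left of it. Grey floor from x = -170 to +285 mm, its top 6 mm above the origin. Aluminium side rails up to 34 mm height, inner faces 46 mm either side of the middle from x = -100 mm on. Two gate posts reach 52 mm height at x = 0, y = +/-50 mm.
- gate (a joint): Red check gate: leaf 66 long x 5 thick, 12 to 42 mm height, white stripe at its free end. Upright hinge at runway (0, +40.5) mm; shut (0 rad) it reaches across to y = -26 mm. It swings only inwards, to 1.75 rad; a light spring (0.036 Nm shut, 0.09 wide open) swings it shut. It rubs on the passing last and can shut only once the last's origin is about 140 mm beyond the gate line.
- toe_box: Fixed green box 80 long x 110 wide x 72 mm high at the far end of the runway. Origin: centre of its underside, 325 mm along the runway's x from the runway's origin, same axes as the runway. It carries the black sprung toe pad in front of its face.
- glue_jar: Bystander: round jar with yellow lid, 66 mm wide, 85 mm high, origin under its centre.
- wax_block: Bystander: yellow block 75 x 45 x 30 mm.
- hammer: Bystander: hammer lying on the bench.
- brush: Bystander: brush lying on the bench.
- painted_pot: Bystander: round blue pot 100 mm wide, 88 mm high.
- awl: Bystander: awl with wooden handle, lying on the bench, 130 mm.
- mouth (a point): Point mid-channel on the runway floor's top, 95 mm before the gate line. The rails flare to 60 mm either side at the open end, 75 mm before this point. A last set down with its origin here, toe along the runway's x, is clear of the gate (toe 20 mm short of it).
- toe_face (a point): Centre line of the pad rod on the green box's face (x = -40 mm of the box, 24 mm up). The black pad (34 mm disc) stands free 25 to 50 mm before it: the setting differs each time, is not reported and must be felt. Spring 1.5 N/mm from no load, 22 mm travel; it pushes back when eased. Touch comes with the last's origin 160 to 185 mm beyond the gate line; floor and gate rub add 0 to 4 N at the wrist.
Not all that is in view belongs to the job. Leave any blue or purple look-alike of the pale_last alone.

How it is judged:
By the outcome, as a careful person would: the job done as asked, in the order asked, and still so for the second after the job is handed in, with the robot touching nothing.
It also fails if it takes over 61 s, if anything falls off the work surface, if the arm or the gripper's body presses on something with over 40 N, if the wrist force passes 120 N, or if a joint passes its speed limit or range.

ROBOT

A 6-joint arm with a two-finger parallel gripper is mounted at the origin on the work surface. World frame = base frame: x ahead of the robot, y to its left, z up, the work surface at z = 0. Lengths are in m, angles in rad, forces in N, time in s.
With the tool pointing down it reaches from about 0.25 to 0.725 m from the base axis. Payload 4 kg.
Tool frame: the origin (TCP) lies midway between the tips of the shut fingers; the grasp point (between the pads) lies 19 mm behind it (bot.grip_point_offset is the distance from the TCP to the grasp point, in m); z points along the fingers, y is the line along which they close (so a half turn about z gives the same grasp; the last joint's range is limited). The gripper opens to 85 mm and grips with 20 to 120 N. Pads are 22 mm wide; open, the fingers measure 114 mm over their backs; the gripper's body (76 mm by 85 mm) begins 54 mm behind the grasp point. The pads swing forward as they close: fully open they stand 13 mm farther back than shut.
Start: joints at [1.218, 0.241, 0.005, 1.335, 0, 1.571], TCP at [0.173, 0.469, 0.231] pointing down, gripper open.
Joint ranges: [-2.72, 2.72], [-1.05, 1.87], [-1.09, 1.28], [-1.99, 2.15], [-1.42, 1.44], [-3.14, 3.14]. Speed limits (rad/s): [2.79, 2.79, 3.14, 3.14, 3.14, 3.14].

INTERFACE

Orientations are given as a unit quaternion [x, y, z, w].
In Python, from workcell import bot gives the robot as it stands.
- The arm moves only by the tool step_arm, never from a script. Its argument "targets" is text: rows parted by semicolons, each of 7 numbers parted by spaces: the opening, from -1 (shut) to 1 (fully open), so that 0 is half open, then the shift along the world's x, y, z normalised to -1 to 1, where 1 is 0.5 m, then the turn, a rotation vector about the world's x, y, z normalised to -1 to 1, where 1 is pi/4 rad. In form: gripper x y z wx wy wz; .... A call has 1 to 10 rows; each row is the pose to reach, as a shift and turn from the pose commanded when the call began; what a row does not reach only later rows make up. A row lasts 1/12 s, in which the tool goes at most 41.7 mm and 7.16 degrees, less where a joint would pass 70% of its speed; a pose out of reach is approached as far as the arm can. A call with a number of a shift or a turn outside -1 to 1 is refused whole. A call with a gripper value outside its range is refused whole. The fingers move at their own pace and stop on an object; the grip force is fixed at half the most. Time passes only in rows, so rows that repeat a pose let the fingers close. It gives the time, the measured TCP pose, the force, the opening and the grip force at its end, in the units of the state.
- bot.get_obs(): the state, without advancing time (a new reading comes with each control period).
- bot.camera(name): name is "side" or "top"; returns the picture (420x560x3 uint8, red, green, blue); there is no depth.
- bot.camera_info(name): a dict with "vertical_fov" (degrees; the focal length in pixels is half the picture's height over the tangent of half this angle, whatever the lens; pixels are square), "cx", "cy" (the principal point, pixels), "pose" (4x4, takes a point from camera to world coordinates). Camera axes: x right, y up, looking along -z (the intrinsics and any distortion apply to the point x, -y, -z); pixel columns grow to the right and rows downward; lengths in m; the calibration is good to about 2 mm. A picture is of the moment at which its call begins. camera_info takes no time and is no camera call.
- bot.job_done(): hands the job in; it is judged then, once.
The state is a dict: "clock": time; "joint_pos": joint angles; "joint_vel": joint speeds; "tau": joint torques, N m; "eef_pos": TCP position; "tool_rot": TCP orientation; "ft_force": force on the tool from outside, world axes, zero at the start; "ft_torque": the same for the moment, N m; "grip_width": finger opening in m; "grasp_force": force on a finger pad.
Only numpy, scipy, OpenCV 4.12 (cv2) and the standard library are available. Lean on these libraries where they do the work, as an engineer would, in place of code of your own. Each camera call takes 0.05 s, during which the arm holds its last target. There are 200 camera calls.

## Working session

There is one attempt and no reset: what is moved stays moved. The work goes in short steps, Python scripts to look and compute and a tool call to move; the robot and the scene stay as the last step left them, time stands still between calls to the robot, and variables do not carry over. Pictures are saved under pics/ and viewed, at most 10 in all, crops included, and the job is handed in when it is done.

Besides the shell and the picture viewer there is one more tool, called after "Call:" as name(argument=value, ...), one argument or row to a line, values as JSON. step_arm: Moves the arm, as the interface text tells. Scaled input: -1 to 1 covers 0.5 m each way for a shift and pi/4 rad each way for a turn. Its arguments: {"type":"object","properties":{"targets":{"type":"string"}},"required":["targets"]}

```bash
mkdir -p pics; ls; python3 - <<'E'
from workcell import bot
import cv2
for n in("top","side"):
    im=bot.camera(n); cv2.imwrite(f"pics/{n}0.png",im[:,:,::-1]); i=bot.camera_info(n); print(n,i)
o=bot.get_obs(); print(o)
E
```

```text
pics
top {'vertical_fov': 54.21622003209953, 'cx': 274.1442924759306, 'cy': 208.03299793053148, 'pose': array([[-0.02642667,  0.99661025, -0.07790786,  0.45393539],
       [-0.99939269, -0.02811027, -0.02059303,  0.05719667],
       [-0.02271323,  0.07731634,  0.99674786,  1.20701809],
       [ 0.        ,  0.        ,  0.        ,  1.        ]])}
side {'vertical_fov': 50.31818138757001, 'cx': 279.6245053069572, 'cy': 208.4796593220802, 'pose': array([[-0.99487133,  0.07089116, -0.07214905,  0.4429645 ],
       [-0.09933121, -0.55013057,  0.82914997,  0.98591221],
       [ 0.01908801,  0.83206418,  0.55435083,  0.68881827],
       [ 0.        ,  0.        ,  0.        ,  1.        ]])}
{'clock': 0.1, 'joint_pos': array([1.21797548e+00, 2.41339896e-01, 3.85124077e-03, 1.33518803e+00,
       1.28899237e-05, 1.57078392e+00]), 'joint_vel': array([ 8.38037330e-04, -1.43403587e-03,  2.70216516e-03,  1.37347771e-05,
       -1.17623943e-03,  1.09949995e-03]), 'tau': array([ 3.65200094e-04, -3.73138154e+01,  2.53009200e+01,  1.08566732e-02,
        6.14545726e-06, -9.45156785e-06]), 'eef_pos': array([0.17257434, 0.46867231, 0.2304979 ]), 'tool_rot': array([ 1.75490666e-01,  9.84480646e-01, -9.24454824e-04, -1.71349036e-04]), 'ft_force': array([ 0.08006994,  0.24975737, -0.75322714]), 'ft_torque': array([ 0.01588837,  0.00343112, -0.02688806]), 'grasp_force': 0.0, 'grip_width': 0.08558440657799263}
```

View pics/top0.png

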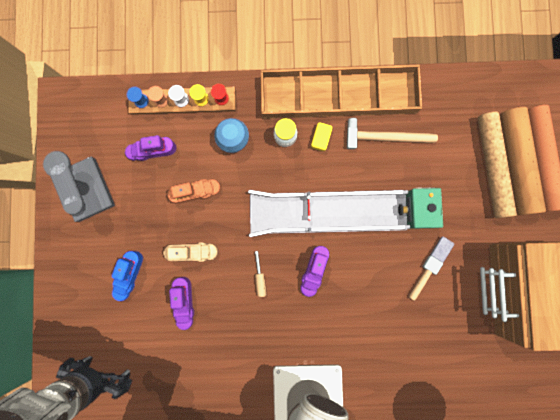

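View pics/side0.png

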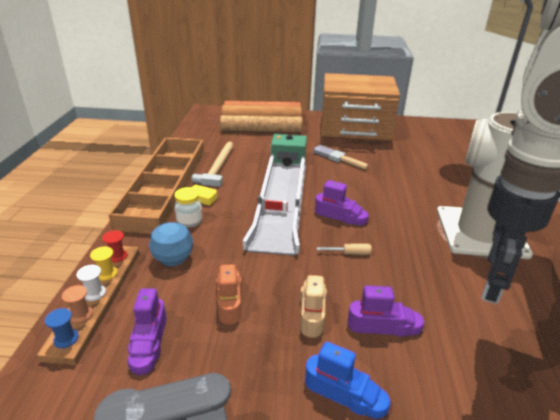

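The top view shows six lasts:
- pale (190,253)
- reddish-brown (193,190)
- purple (150,148), (181,303) and (315,271)
- blue (126,275)

Only (190,253) is pale wood with a red band. The runway runs from about (250,213) to the green box at (427,208), with the gate at (309,208). I'll confirm this in a crop.

```bash
python3 - <<'E'
import cv2,numpy as np
t=cv2.imread("pics/top0.png")
a=cv2.resize(t[235:272,150:230],None,fx=8,fy=8,interpolation=cv2.INTER_CUBIC)
b=cv2.resize(t[182:242,242:450],None,fx=3.8,fy=3.8,interpolation=cv2.INTER_CUBIC)
c=np.zeros((296+b.shape[0],800,3),np.uint8); c[:296,:640]=a; c[296:,:b.shape[1]]=b
cv2.imwrite("pics/c1.png",c);print(c.shape)
E
```

```text
(524, 800, 3)
```

View pics/c1.png

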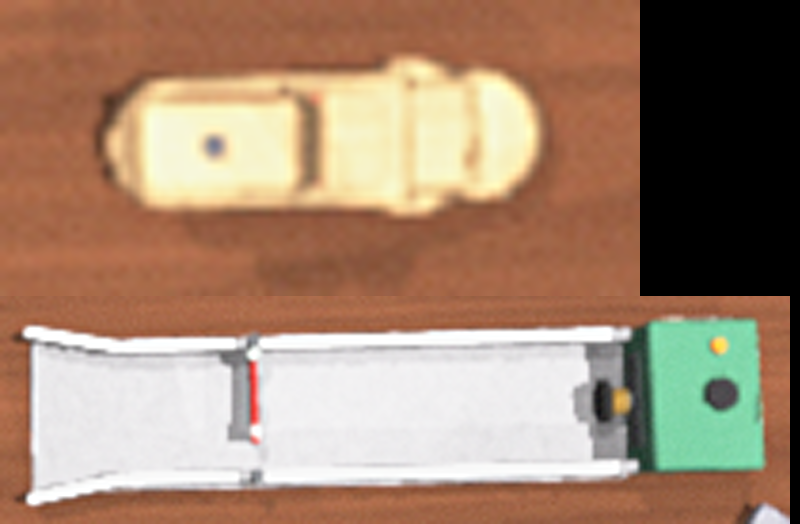

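Confirmed: the last at (190,253) is pale with a red band at the ankle, toe to the right (218,252). The runway posts are at about (308,194) and (309,229). Now for the world positions.

```bash
cat > h.py <<'E'
import numpy as np
from workcell import bot
def w(n,u,v,z):
    i=bot.camera_info(n); f=210/np.tan(np.radians(i["vertical_fov"]/2)); P=i["pose"]
    d=P[:3,:3]@np.array([(u-i["cx"])/f,-(v-i["cy"])/f,-1]); c=P[:3,3]
    return (c+d*(z-c[2])/d[2])[:2]
def proj(n,p):
    i=bot.camera_info(n); f=210/np.tan(np.radians(i["vertical_fov"]/2)); P=i["pose"]
    q=P[:3,:3].T@(np.array(p)-P[:3,3]); return np.array([i["cx"]-f*q[0]/q[2],i["cy"]+f*q[1]/q[2]])
def fit(m,s):  # rigid 2D: world = R m + t
    m=np.array(m);s=np.array(s);a=(m-m.mean(0))@[1,1j];b=(s-s.mean(0))@[1,1j]
    th=np.angle((np.conj(a)*b).sum());R=np.array([[np.cos(th),-np.sin(th)],[np.sin(th),np.cos(th)]])
    t=s.mean(0)-R@m.mean(0); return th,t,((m@R.T+t-s)*1000).round(1)
E
python3 - <<'E'
from h import *
A=lambda X,Y,z:w("top",150+(X+.5)/8-.5,235+(Y+.5)/8-.5,z)
B=lambda X,Y,z:w("top",242+(X+.5)/3.8-.5,182+(Y-296+.5)/3.8-.5,z)
print("dot",A(214,146,.094),"toe",A(543,133,.015),"heel",A(105,142,.02))
c=[A(*p,.094) for p in((140,97),(300,97),(300,207),(140,207))];print("ankle",np.array(c).round(4))
print(fit([[.075,0],[-.075,0],[-.024,0]],[A(543,133,.015),A(105,142,.02),A(214,146,.094)]))
m=[[0,.05],[0,-.05],[-.17,.06],[-.17,-.06],[.285,.0485],[.285,-.0485],[.285,.055],[.365,.055],[.365,-.055],[.285,-.055]]
s=[B(252,341,.052),B(256,476,.052),B(30,330,.034),B(32,500,.034),B(630,333,.034),B(632,466,.034),B(650,322,.072),B(757,320,.072),B(764,467,.072),B(655,470,.072)]
print(np.array(s).round(4));print(fit(m,s))
E
```

```text
dot [0.4265753  0.34886907] toe [0.42623614 0.24960723] heel [0.42721784 0.40792754]
ankle [[0.4438 0.374 ]
 [0.4424 0.3194]
 [0.4053 0.3198]
 [0.4067 0.3742]]
(np.float64(-1.5766344393751959), array([0.42662972, 0.32746808]), array([[-0. ,  2.9],
       [-0.2, -5.5],
       [ 0.2,  2.6]]))
[[ 0.5828 -0.0156]
 [ 0.4824 -0.0152]
 [ 0.5981  0.151 ]
 [ 0.4694  0.1523]
 [ 0.5826 -0.3005]
 [ 0.4827 -0.2968]
 [ 0.5861 -0.3038]
 [ 0.5853 -0.381 ]
 [ 0.4785 -0.3798]
 [ 0.4785 -0.3017]]
(np.float64(-1.5742745220263348), array([ 0.53316692, -0.01610573]), array([[ 0.4, -0.7],
       [ 0.7, -0.7],
       [-4.3,  2.6],
       [ 4.4,  1.8],
       [-1.9, -0.8],
       [ 0.9, -4.1],
       [ 1.1,  2.5],
       [ 1.6, -0.3],
       [-1.6, -1.1],
       [-1.3,  0.8]]))
```

```bash
python3 - <<'E'
import cv2,numpy as np
t=cv2.imread("pics/side0.png")
a=cv2.resize(t[270:340,290:340],None,fx=8,fy=8,interpolation=cv2.INTER_CUBIC)
b=cv2.resize(t[130:255,240:315],None,fx=4.6,fy=4.6,interpolation=cv2.INTER_CUBIC)
c=np.zeros((600,750,3),np.uint8); c[:560,:400]=a; c[:b.shape[0],400:400+b.shape[1]]=b
cv2.imwrite("pics/c2.png",c)
E
```

```text
(no output)
```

View pics/c2.png

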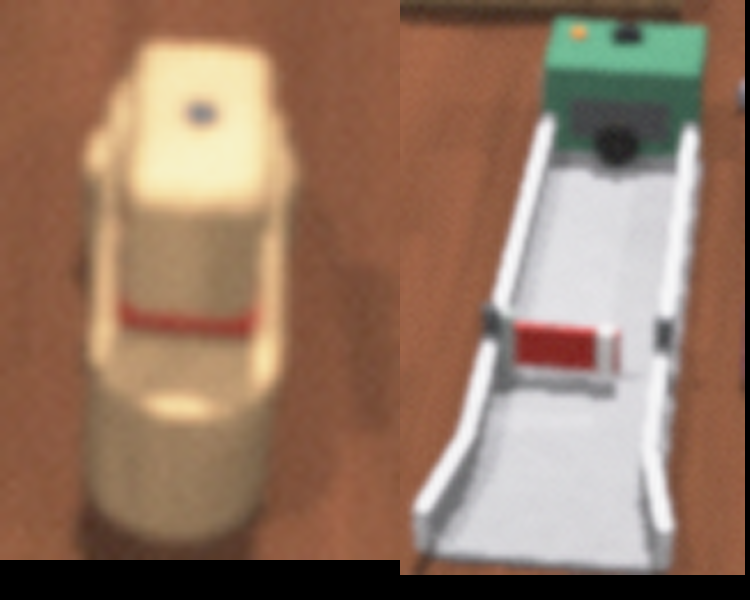

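The top crop shows the last's ankle dot at (176.8,253), the toe tip at (217.9,251.6) and the heel at (163,253). So the toe points along -y, with the origin at about (0.4265, 0.325) and the grip point at about (0.4265, 0.3487). The side crop shows the red gate shut across the channel, with the white stripe on its free right end (272,205). The runway origin is about (0.533, -0.0155) at a yaw of -1.574. Lengths check out against the given sizes. Moving above the grip.

Call:
step_arm(
  targets="1 0.508 -0.24 0 0 0 -0.78;1 0.508 -0.24 0 0 0 -0.78;1 0.508 -0.24 0 0 0 -0.78;1 0.508 -0.24 0 0 0 -0.78;1 0.508 -0.24 0 0 0 -0.78;1 0.508 -0.24 0 0 0 -0.78;1 0.508 -0.24 0 0 0 -0.78;1 0.508 -0.24 0 0 0 -0.78;1 0.508 -0.24 0 0 0 -0.78",
)

```text
clock: 0.85
eef_pos: [0.4278, 0.3479, 0.2304]
tool_rot: [0.466, 0.885, -0.001, -0.001]
ft_force: [-0.9, 1.1, -0.2]
grip_width: 0.0855
grasp_force: 0.0
```

Call:
step_arm(
  targets="1 0 0 -0.16 0 0 -0.778;1 0 0 -0.16 0 0 -0.778;1 0 0 -0.16 0 0 -0.778;1 0 0 -0.16 0 0 -0.778;1 0 0 -0.16 0 0 -0.778;1 0 0 -0.16 0 0 -0.778;1 0 0 -0.16 0 0 -0.778;1 0 0 -0.16 0 0 -0.778",
)

```text
clock: 1.52
eef_pos: [0.426, 0.3498, 0.1515]
tool_rot: [0.708, 0.706, 0.0, -0.0]
ft_force: [0.4, 0.6, -0.6]
grip_width: 0.0854
grasp_force: 0.0
```

```bash
python3 - <<'E'
from h import *
import cv2
from scipy.spatial.transform import Rotation as R
o=bot.get_obs();print(o["eef_pos"],R.from_quat(o["tool_rot"]).as_matrix().round(4),o["clock"],o["ft_force"])
a=bot.camera("top");b=bot.camera("side")
c=cv2.resize(a[215:315,130:250],None,fx=4,fy=4);d=cv2.resize(b[200:350,250:350],None,fx=3.2,fy=3.2)
k=np.zeros((480,800,3),np.uint8);k[:400,:480]=c;k[:480,480:]=d
cv2.imwrite("pics/c3.png",k[:,:,::-1])
E
```

```text
[0.42595757 0.34976657 0.15147085] [[ 1.9e-03  1.0e+00 -1.0e-04]
 [ 1.0e+00 -1.9e-03  1.0e-04]
 [ 1.0e-04 -1.0e-04 -1.0e+00]] 1.5167 [ 0.35199725  0.59425981 -0.56473804]
```

View pics/c3.png

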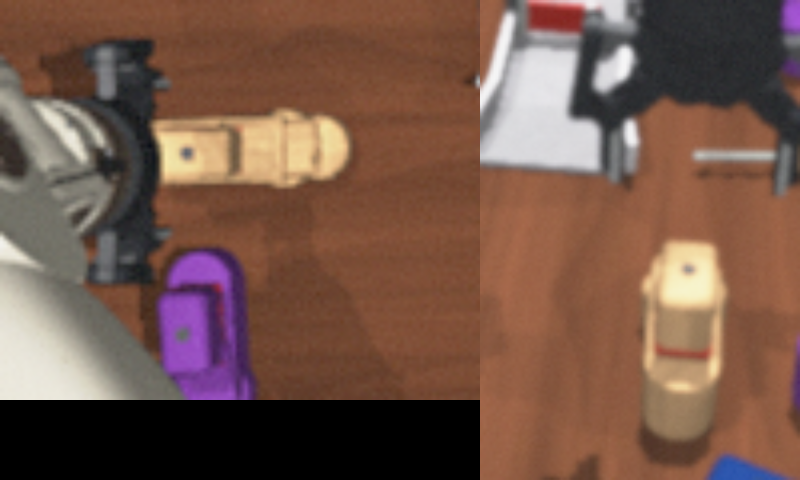

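```bash
python3 - <<'E'
from h import *
print("purple edge",w("top",130+205/4,215+250/4,.045),w("top",130+205/4,215+250/4,.02))
print("dot side",w("side",314.6,283.6,.094),"dot proj top",proj("top",[.4265,.349,.094]),"side",proj("side",[.4265,.349,.094]))
t=bot.get_obs()["eef_pos"];t[2]+=.013
for s in(-.043,0,.043): print("tcp",proj("top",t+[s,0,0]),proj("side",t+[s,0,0]))
E
```

```text
purple edge [0.35577646 0.34826121] [0.35366464 0.35452326]
dot side [0.42786094 0.34658398] dot proj top [176.26473797 252.84163763] side [315.26720524 284.52832831]
tcp [168.91634427 270.82398929] [341.40327738 258.12601273]
tcp [168.80737528 253.76605906] [317.75902085 256.2694058 ]
tcp [168.69910408 236.81736082] [294.29364486 254.42684501]
```

Call:
step_arm(
  targets="0.4 0 -0.001 0 0 0 0;0.4 0 -0.001 -0.04 0 0 0;0.4 0 -0.001 -0.1 0 0 0;0.4 0 -0.001 -0.15 0 0 0;0.4 0 -0.001 -0.18 0 0 0;0.4 0 -0.001 -0.189 0 0 0;0.4 0 -0.001 -0.189 0 0 0",
)

```text
clock: 2.2
eef_pos: [0.4259, 0.3479, 0.0555]
tool_rot: [0.709, 0.705, -0.002, -0.0]
ft_force: [-0.1, -0.7, 0.6]
grip_width: 0.0599
grasp_force: 0.0
```

Call:
step_arm(
  targets="-1 0 0 0 0 0 0;-1 0 0 0 0 0 0;-1 0 0 0 0 0 0;-1 0 0 0 0 0 0;-1 0 0 0 0 0 0;-1 0 0 0 0 0 0;-1 0 0 0 0 0 0;-1 0 0 0 0 0 0",
)

```text
clock: 2.87
eef_pos: [0.4277, 0.3495, 0.0585]
tool_rot: [0.709, 0.705, 0.002, 0.0]
ft_force: [-1.6, -0.6, 6.2]
grip_width: 0.0334
grasp_force: 60.8
```

Call:
step_arm(
  targets="-1 0 0 0.04 0 0 0;-1 0 0 0.1 0 0 0;-1 0 0 0.16 0 0 0;-1 0.02 -0.045 0.16 0 0 0;-1 0.05 -0.113 0.16 0 0 0;-1 0.08 -0.181 0.16 0 0 0;-1 0.11 -0.249 0.16 0 0 0;-1 0.14 -0.317 0.16 0 0 0.003;-1 0.17 -0.385 0.16 0 0 0.003;-1 0.195 -0.44 0.16 0 0 0.003",
)

```text
clock: 3.7
eef_pos: [0.5242, 0.126, 0.1362]
tool_rot: [0.709, 0.706, -0.001, -0.0]
ft_force: [0.4, 1.6, -3.3]
grip_width: 0.0337
grasp_force: 60.8
```

Call:
step_arm(
  targets="-1 0.01 -0.025 0 0 0 0;-1 0.018 -0.043 0 0 0 0;-1 0.018 -0.043 0 0 0 0;-1 0.018 -0.043 0 0 0 0;-1 0.018 -0.043 0 0 0 0",
)

```text
clock: 4.12
eef_pos: [0.5326, 0.1085, 0.1366]
tool_rot: [0.708, 0.707, -0.0, -0.001]
ft_force: [-0.9, -0.8, -3.4]
grip_width: 0.033
grasp_force: 60.9
```

```bash
python3 - <<'E'
from h import *
import cv2
o=bot.get_obs();print(o["eef_pos"],o["tool_rot"],o["clock"],o["ft_force"],o["ft_torque"])
a=bot.camera("top");b=bot.camera("side")
c=cv2.resize(a[170:250,215:325],None,fx=4,fy=4);d=cv2.resize(b[150:300,220:320],None,fx=3.2,fy=3.2)
k=np.zeros((480,760,3),np.uint8);k[:320,:440]=c;k[:480,440:]=d
cv2.imwrite("pics/c4.png",k[:,:,::-1])
E
```

```text
[0.53255655 0.10847486 0.13655761] [ 7.07682423e-01  7.06530440e-01 -1.47214463e-04 -5.51527032e-04] 4.1167 [-0.91226648 -0.81231941 -3.41925046] [0.07088006 0.04209938 0.02876908]
```

View pics/c4.png

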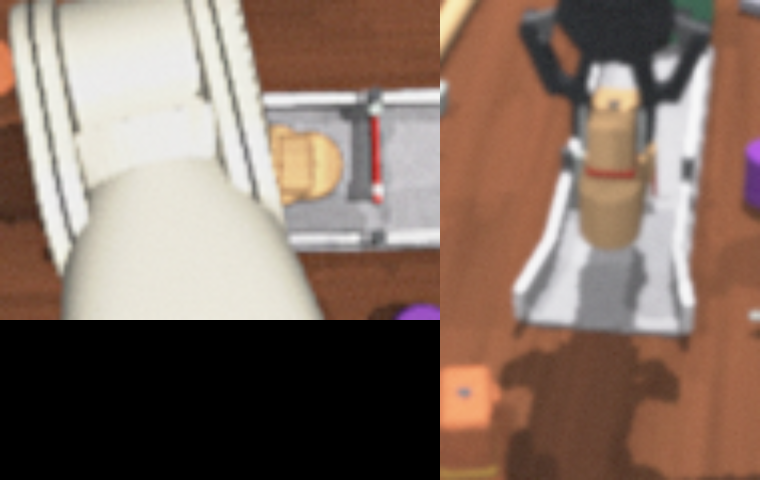

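```bash
python3 - <<'E'
from h import *
print(w("top",300.1,211.4,.1),w("side",274.2,181.1,.1725),w("side",220+170/3.2,150+230/3.2,.1))
E
```

```text
[0.52936377 0.0101942 ] [0.53375666 0.10256776] [0.52880212 0.16172554]
```

The last hangs upright in the grip over the mouth. Its toe is at (300,211), about 20 mm short of the gate and roughly mid-channel. Lowering it.

Call:
step_arm(
  targets="-1 0 0 -0.04 0 0 0;-1 0 0 -0.08 0 0 0;-1 0 0 -0.11 0 0 0;-1 0 0 -0.13 0 0 0;-1 0 0 -0.138 0 0 0;-1 0 0 -0.138 0 0 0;-1 0 0 -0.138 0 0 0",
)

```text
clock: 4.8
eef_pos: [0.5336, 0.1077, 0.0683]
tool_rot: [0.708, 0.706, 0.0, 0.0]
ft_force: [-0.3, -0.2, -3.1]
grip_width: 0.0332
grasp_force: 60.8
```

Call:
step_arm(
  targets="-1 0 0 -0.002 0 0 0;-1 0 0 -0.004 0 0 0;-1 0 0 -0.004 0 0 0;-1 0 0 -0.004 0 0 0",
)

```text
clock: 5.13
eef_pos: [0.5336, 0.1072, 0.0663]
tool_rot: [0.708, 0.706, 0.0, 0.0]
ft_force: [-0.3, 0.2, -3.2]
grip_width: 0.0333
grasp_force: 60.8
```

Call:
step_arm(
  targets="-1 0 0 -0.002 0 0 0;-1 0 0 -0.002 0 0 0;-1 0 0 -0.002 0 0 0",
)

```text
clock: 5.38
eef_pos: [0.5332, 0.1071, 0.0648]
tool_rot: [0.708, 0.706, -0.0, -0.0]
ft_force: [0.1, -0.4, -3.7]
grip_width: 0.0331
grasp_force: 60.8
```

Call:
step_arm(
  targets="-1 0 0 -0.002 0 0 0;-1 0 0 -0.002 0 0 0;-1 0 0 -0.002 0 0 0",
)

```text
clock: 5.63
eef_pos: [0.5333, 0.1071, 0.0645]
tool_rot: [0.708, 0.706, 0.0, 0.0]
ft_force: [-3.0, -1.1, 4.6]
grip_width: 0.0331
grasp_force: 61.5
```

Floor contact. Easing the down-press slightly and pushing in.

Call:
step_arm(
  targets="-1 0 0 0.001 0 0 0;-1 0 -0.01 0.001 0 0 0;-1 0 -0.02 0.001 0 0 0;-1 0 -0.03 0.001 0 0 0;-1 0 -0.04 0.001 0 0 0;-1 0 -0.052 0.001 0 0 0;-1 0 -0.064 0.001 0 0 0;-1 0 -0.076 0.001 0 0 0;-1 0 -0.088 0.001 0 0 0;-1 0 -0.1 0.001 0 0 0",
)

```text
clock: 6.47
eef_pos: [0.5333, 0.0573, 0.0646]
tool_rot: [0.708, 0.706, 0.001, -0.001]
ft_force: [-0.6, 5.6, 2.0]
grip_width: 0.0336
grasp_force: 61.6
```

Call:
step_arm(
  targets="-1 0 -0.014 0 0 0 0;-1 0 -0.028 0 0 0 0;-1 0 -0.042 0 0 0 0;-1 0 -0.056 0 0 0 0;-1 0 -0.07 0 0 0 0;-1 0 -0.084 0 0 0 0;-1 0 -0.098 0 0 0 0;-1 0 -0.112 0 0 0 0;-1 0 -0.126 0 0 0 0;-1 -0.001 -0.14 0 0 0 0",
)

```text
clock: 7.3
eef_pos: [0.5323, -0.0129, 0.0646]
tool_rot: [0.708, 0.706, 0.0, -0.001]
ft_force: [-0.5, 5.0, 2.2]
grip_width: 0.0336
grasp_force: 61.8
```

```bash
python3 - <<'E'
from h import *
import cv2
o=bot.get_obs();print(o["eef_pos"],o["clock"],o["ft_force"],o["ft_torque"])
a=bot.camera("top");b=bot.camera("side")
c=cv2.resize(a[170:250,270:420],None,fx=3,fy=3);d=cv2.resize(b[120:260,220:320],None,fx=3.3,fy=3.3)
k=np.zeros((462,780,3),np.uint8);k[:240,:450]=c;k[:462,450:]=d
cv2.imwrite("pics/c5.png",k[:,:,::-1])
E
```

```text
[ 0.53229759 -0.01293052  0.06456032] 7.3 [-0.45207342  5.03505711  2.17468256] [1.07427402 0.0101188  0.01697001]
```

View pics/c5.png

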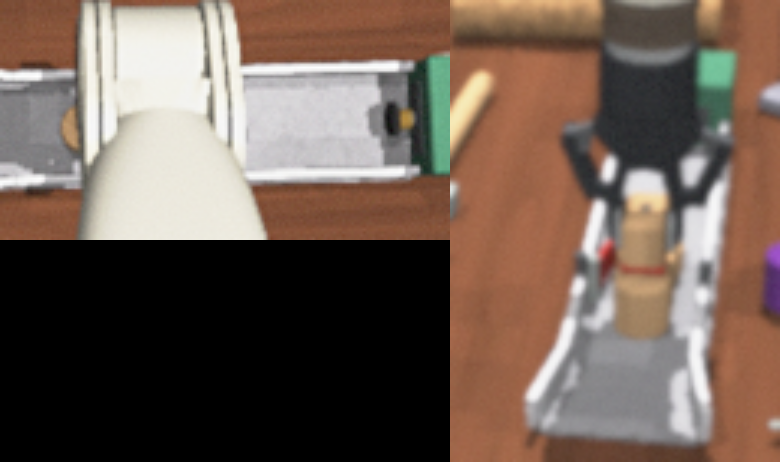

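The gate is swung open against the left rail side at side-crop (603,258), and the last stands upright mid-channel. Continuing.

Call:
step_arm(
  targets="-1 0 -0.016 0.001 0 0 0;-1 0 -0.036 0.001 0 0 0;-1 0 -0.056 0.001 0 0 0;-1 0 -0.076 0.001 0 0 0;-1 0 -0.096 0.001 0 0 0;-1 0 -0.116 0.001 0 0 0;-1 0 -0.136 0.001 0 0 0;-1 0 -0.156 0.001 0 0 0;-1 0 -0.176 0.001 0 0 0;-1 -0.001 -0.19 0.001 0 0 0",
)

```text
clock: 8.23
eef_pos: [0.532, -0.1094, 0.0646]
tool_rot: [0.709, 0.706, -0.0, 0.0]
ft_force: [0.0, 2.1, -0.9]
grip_width: 0.0329
grasp_force: 61.2
```

Call:
step_arm(
  targets="-1 0 -0.01 0 0 0 0;-1 0 -0.02 0 0 0 0;-1 0 -0.03 0 0 0 0;-1 0 -0.038 0 0 0 0;-1 0 -0.044 0 0 0 0;-1 0 -0.048 0 0 0 0;-1 0 -0.048 0 0 0 0",
)

```text
clock: 8.82
eef_pos: [0.5323, -0.1324, 0.0647]
tool_rot: [0.708, 0.706, -0.0, 0.0]
ft_force: [-0.3, 0.2, -4.1]
grip_width: 0.0332
grasp_force: 60.9
```

Call:
step_arm(
  targets="-1 0 -0.004 -0.001 0 0 0;-1 0 -0.009 -0.001 0 0 0;-1 0 -0.014 -0.001 0 0 0;-1 0 -0.019 -0.001 0 0 0;-1 0 -0.024 -0.001 0 0 0;-1 0 -0.028 -0.001 0 0 0;-1 0 -0.031 -0.001 0 0 0",
)

```text
clock: 9.4
eef_pos: [0.5325, -0.1474, 0.0646]
tool_rot: [0.708, 0.706, 0.0, 0.0]
ft_force: [-0.1, 2.2, -0.4]
grip_width: 0.0333
grasp_force: 61.3
```

Call:
step_arm(
  targets="-1 0 -0.002 0 0 0 0;-1 0 -0.004 0 0 0 0;-1 0 -0.006 0 0 0 0;-1 0 -0.008 0 0 0 0",
)

```text
clock: 9.73
eef_pos: [0.5325, -0.1511, 0.0645]
tool_rot: [0.708, 0.706, 0.0, 0.0]
ft_force: [-0.6, 3.3, 0.5]
grip_width: 0.0333
grasp_force: 61.5
```

Call:
step_arm(
  targets="-1 0 -0.002 0 0 0 0;-1 0 -0.004 0 0 0 0;-1 0 -0.006 0 0 0 0;-1 0 -0.008 0 0 0 0",
)

```text
clock: 10.07
eef_pos: [0.5325, -0.1552, 0.0645]
tool_rot: [0.708, 0.706, 0.0, 0.0]
ft_force: [-0.7, 4.0, 2.3]
grip_width: 0.0332
grasp_force: 61.7
```

Call:
step_arm(
  targets="-1 0 -0.002 0.0005 0 0 0;-1 0 -0.004 0.0005 0 0 0;-1 0 -0.006 0.0005 0 0 0",
)

```text
clock: 10.32
eef_pos: [0.5322, -0.1584, 0.0645]
tool_rot: [0.708, 0.706, 0.0, -0.0]
ft_force: [0.3, 3.4, 1.1]
grip_width: 0.0335
grasp_force: 61.6
```

Call:
step_arm(
  targets="-1 0 -0.002 0 0 0 0;-1 0 -0.004 0 0 0 0;-1 0 -0.006 0 0 0 0",
)

```text
clock: 10.57
eef_pos: [0.5322, -0.1614, 0.0645]
tool_rot: [0.708, 0.706, -0.0, -0.0]
ft_force: [0.4, 3.6, 1.8]
grip_width: 0.0334
grasp_force: 61.6
```

Call:
step_arm(
  targets="-1 0 -0.002 0 0 0 0;-1 0 -0.004 0 0 0 0;-1 0 -0.004 0 0 0 0",
)

```text
clock: 10.82
eef_pos: [0.5322, -0.1636, 0.0645]
tool_rot: [0.708, 0.706, -0.0, 0.0]
ft_force: [0.5, 4.1, 0.3]
grip_width: 0.0331
grasp_force: 61.6
```

Call:
step_arm(
  targets="-1 0 -0.002 0 0 0 0;-1 0 -0.004 0 0 0 0;-1 0 -0.004 0 0 0 0",
)

```text
clock: 11.07
eef_pos: [0.5322, -0.1655, 0.0645]
tool_rot: [0.708, 0.706, -0.0, 0.0]
ft_force: [0.0, 2.1, 2.0]
grip_width: 0.0332
grasp_force: 61.6
```

Call:
step_arm(
  targets="-1 0 -0.002 0 0 0 0;-1 0 -0.004 0 0 0 0;-1 0 -0.004 0 0 0 0",
)

```text
clock: 11.32
eef_pos: [0.5322, -0.1675, 0.0645]
tool_rot: [0.708, 0.706, -0.0, 0.0]
ft_force: [-0.8, 2.6, 1.0]
grip_width: 0.0334
grasp_force: 61.6
```

Call:
step_arm(
  targets="-1 0 -0.002 0 0 0 0;-1 0 -0.004 0 0 0 0;-1 0 -0.006 0 0 0 0",
)

```text
clock: 11.57
eef_pos: [0.5322, -0.1703, 0.0645]
tool_rot: [0.708, 0.706, -0.0, -0.0]
ft_force: [-0.5, 2.9, 1.8]
grip_width: 0.0335
grasp_force: 61.6
```

Call:
step_arm(
  targets="-1 0 -0.002 0 0 0 0;-1 0 -0.004 0 0 0 0;-1 0 -0.006 0 0 0 0",
)

```text
clock: 11.82
eef_pos: [0.5322, -0.1734, 0.0645]
tool_rot: [0.708, 0.706, -0.0, -0.0]
ft_force: [0.1, 2.8, 1.0]
grip_width: 0.0331
grasp_force: 61.6
```

Call:
step_arm(
  targets="-1 0 -0.002 0 0 0 0;-1 0 -0.004 0 0 0 0;-1 0 -0.006 0 0 0 0",
)

```text
clock: 12.07
eef_pos: [0.5322, -0.1764, 0.0645]
tool_rot: [0.708, 0.706, -0.0, -0.0]
ft_force: [0.3, 2.8, 1.3]
grip_width: 0.0335
grasp_force: 61.6
```

Call:
step_arm(
  targets="-1 0 -0.002 0 0 0 0;-1 0 -0.004 0 0 0 0;-1 0 -0.006 0 0 0 0",
)

```text
clock: 12.32
eef_pos: [0.5322, -0.1789, 0.0645]
tool_rot: [0.708, 0.706, 0.0, -0.0]
ft_force: [-0.1, 5.5, 2.2]
grip_width: 0.0333
grasp_force: 61.6
```

Call:
step_arm(
  targets="-1 0 -0.002 0 0 0 0;-1 0 -0.004 0 0 0 0;-1 0 -0.006 0 0 0 0;-1 0 -0.008 0 0 0 0;-1 0 -0.008 0 0 0 0",
)

```text
clock: 12.73
eef_pos: [0.5322, -0.1819, 0.0646]
tool_rot: [0.708, 0.706, 0.001, -0.001]
ft_force: [1.1, 8.0, 3.1]
grip_width: 0.0329
grasp_force: 61.6
```

Call:
step_arm(
  targets="-1 0 -0.002 0 0 0 0;-1 0 -0.004 0 0 0 0;-1 0 -0.004 0 0 0 0",
)

```text
clock: 12.98
eef_pos: [0.5321, -0.1833, 0.0647]
tool_rot: [0.708, 0.706, 0.001, -0.001]
ft_force: [-0.3, 9.3, 3.4]
grip_width: 0.0333
grasp_force: 61.7
```

Call:
step_arm(
  targets="-1 0 -0.002 0 0 0 0;-1 0 -0.004 0 0 0 0;-1 0 -0.006 0 0 0 0;-1 0 -0.006 0 0 0 0",
)

```text
clock: 13.32
eef_pos: [0.5321, -0.1854, 0.0648]
tool_rot: [0.708, 0.707, 0.002, -0.002]
ft_force: [-0.0, 11.8, 5.1]
grip_width: 0.0334
grasp_force: 61.9
```

Call:
step_arm(
  targets="-1 0 -0.002 0 0 0 0;-1 0 -0.004 0 0 0 0;-1 0 -0.005 0 0 0 0;-1 0 -0.005 0 0 0 0;-1 0 -0.005 0 0 0 0",
)

```text
clock: 13.73
eef_pos: [0.5321, -0.187, 0.0649]
tool_rot: [0.707, 0.707, 0.002, -0.003]
ft_force: [-0.8, 14.1, 6.3]
grip_width: 0.0334
grasp_force: 62.1
```

14 N reached. Holding briefly, then easing back.

Call:
step_arm(
  targets="-1 0 0 0 0 0 0;-1 0 0 0 0 0 0;-1 0 0 0 0 0 0;-1 0 0.004 0 0 0 0;-1 0 0.008 0 0 0 0;-1 0 0.012 0 0 0 0;-1 0 0.016 0 0 0 0;-1 0 0.02 0 0 0 0;-1 0 0.022 0 0 0 0;-1 0 0.022 0 0 0 0",
)

```text
clock: 14.57
eef_pos: [0.5323, -0.1801, 0.0645]
tool_rot: [0.708, 0.706, -0.0, 0.0]
ft_force: [0.0, 2.7, 1.5]
grip_width: 0.033
grasp_force: 61.4
```

Call:
step_arm(
  targets="-1 0 0.002 0 0 0 0;-1 0 0.003 0 0 0 0;-1 0 0.003 0 0 0 0;-1 0 0.003 0 0 0 0",
)

```text
clock: 14.9
eef_pos: [0.5323, -0.179, 0.0645]
tool_rot: [0.709, 0.706, -0.0, 0.0]
ft_force: [1.1, -0.8, -0.8]
grip_width: 0.0336
grasp_force: 61.3
```

Call:
step_arm(
  targets="-0.15 0 0 0 0 0 0;-0.1 0 0 0 0 0 0;0 0 0 0 0 0 0;0.1 0 0 0 0 0 0;0.15 0 0 0 0 0 0;0.15 0 0 0 0 0 0;0.15 0 0 0 0 0 0",
)

```text
clock: 15.48
eef_pos: [0.5322, -0.1783, 0.0645]
tool_rot: [0.708, 0.706, -0.0, 0.0]
ft_force: [0.5, 0.4, -0.6]
grip_width: 0.0491
grasp_force: 0.0
```

Call:
step_arm(
  targets="0.15 0 0 0.02 0 0 0;0.15 0 0 0.06 0 0 0;0.15 0 0 0.12 0 0 0;0.15 0 0 0.18 0 0 0;0.15 0 0 0.24 0 0 0;0.15 -0.06 0 0.28 0 0 0;0.15 -0.14 0 0.28 0 0 0;0.15 -0.2 0 0.28 0 0 0;0.15 -0.24 0 0.28 0 0 0;0.15 -0.24 0 0.28 0 0 0",
)

```text
clock: 16.32
eef_pos: [0.4084, -0.1778, 0.2057]
tool_rot: [0.709, 0.705, -0.0, -0.001]
ft_force: [-0.4, 0.3, -0.4]
grip_width: 0.0491
grasp_force: 0.0
```

```bash
python3 - <<'E'
from h import *
import cv2
o=bot.get_obs();print(o["eef_pos"],o["clock"],o["ft_force"])
a=bot.camera("top");b=bot.camera("side")
c=cv2.resize(a[175:245,290:450],None,fx=5,fy=4,interpolation=cv2.INTER_CUBIC);d=cv2.resize(b[120:260,220:320],None,fx=2.2,fy=2.2)
e=a[::2,::2]
k=np.zeros((590,800,3),np.uint8);k[:280,:800]=c;k[282:590,:220]=d;k[290:500,240:520]=e;k[290:500,520:800]=b[::2,::2]
cv2.imwrite("pics/c6.png",k[:,:,::-1])
E
```

```text
[ 0.40838324 -0.17784303  0.20568661] 16.3167 [-0.43904328  0.25690448 -0.36054664]
```

View pics/c6.png

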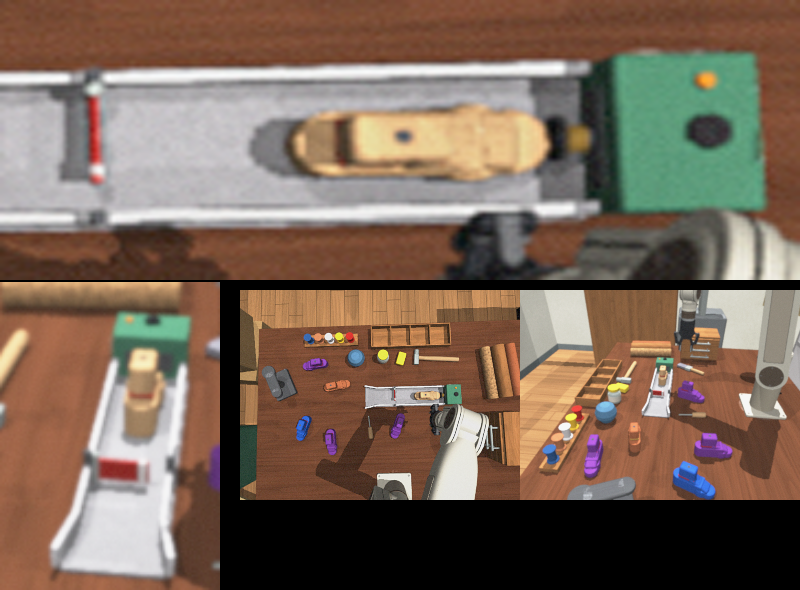

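The top crop shows the last standing in the bay with its toe on the black pad at crop (550,138). The gate is shut behind it, running from (92,95) to (97,180), the hand is clear, and the other objects lie as before. Handing in.

```bash
python3 -c "
from workcell import bot
print(bot.job_done())"
```

```text
the job is handed in; nothing more can be done
None
```

The job is handed in: I pushed the pale last through the gate, pressed it to about 14 N (wrist reading), then released it; the last pictures show it standing with its toe on the pad, the gate shut behind it and nothing else moved.

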